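# Post a used coffee capsule through the spring flap of the collector

### The arm

A 6-joint arm with a two-finger parallel gripper is mounted at the origin on a cart in front of the work surface, level with it; the furniture and walls round the work are solid. World frame = base frame: x ahead of the robot, y to its left, z up, the work surface at z = 0. Lengths are in m, angles in degrees, forces in N, time in s.
With the tool pointing down it reaches from about 0.35 to 0.975 m from the base axis. Payload 4.9 kg.
Tool frame: the origin (TCP) lies on the centre line of the jaws, within the pads' length; the fingertips stand 11 mm ahead of it and the grasp point (between the pads) lies 8 mm behind it; z points along the fingers, y is the line along which they close (so a half turn about z gives the same grasp; the last joint's range is limited). The gripper opens to 85 mm and grips with 20 to 120 N. Pads are 22 mm wide; open, the fingers measure 114 mm over their backs; the gripper's body (76 mm by 85 mm) begins 54 mm behind the grasp point. The pads swing forward as they close: fully open they stand 13 mm farther back than shut.
Start: joints at [65.947, 3.019, 92.412, -0, 84.569, -6.818], TCP at [0.185, 0.597, 0.242] pointing down, gripper open.
Joint ranges: [-172.51, 172.51], [-57.92, 126.97], [3.15, 148.05], [-58.71, 238.71], [5.1, 150.11], [-179.66, 179.66]. Speed limits (degrees/s): [147.25, 147.25, 180, 180, 180, 180].

### API

Orientations are given as [roll, pitch, yaw] about the fixed x, y, z axes, in that order (R = Rz(yaw) Ry(pitch) Rx(roll)).
In Python, from plant import arm gives the robot as it stands. Calls block until the motion is done:
- arm.move_ptp(position, orientation): joint-space move of the TCP to a pose.
- arm.move_linear(position, rate=0.15, rot=None, f_stop=None): straight line of the TCP; rot=None keeps the orientation; rate is the mean speed in m/s. With f_stop (N) it stops when the force on the tool has changed by that much, and returns True; else False.
- arm.move_joints(angles): joint-space move.
- arm.command_gripper(opening): finger opening in m; the grip force is fixed at half the most; returns when the fingers have stopped.
- arm.sleep(seconds).
- arm.ik(position, orientation): joint angles nearest the present ones, or None.
- arm.get_state(): the state.
- arm.read_camera(name): name is "scene" or "side" or "wrist"; returns a dict with "image" (384x512x3 uint8, red, green, blue), "fov_y" (degrees; the focal length in pixels is half the picture's height over the tangent of half this angle, whatever the lens; pixels are square), "cx", "cy" (the principal point, pixels), "D" ([k1, k2, p1, p2, k3] as OpenCV has them; the pictures are not rectified), "xyz" and "rotation" of the camera in the world. Camera axes: x right, y down, z forward; pixel columns grow to the right and rows downward; lengths in m; the calibration is good to about 2 mm. A picture is of the moment at which its call begins. There is no depth.
A pose or a line that the arm cannot do raises arm.MotionError and nothing moves.
- arm.hand_in(): hands the job in; it is judged then, once.
The state is a dict: "t": time; "joint_pos": joint angles; "qvel": joint speeds; "joint_torque": joint torques, N m; "tool_pos": TCP position; "eef_rot": TCP orientation; "ft_force": force on the tool from outside, world axes, zero at the start; "ft_torque": the same for the moment, N m; "gripper_width": finger opening in m; "finger_force": force on a finger pad.
Only numpy, scipy, OpenCV 4.12 (cv2) and the standard library are available. Lean on these libraries where they do the work, as an engineer would, in place of code of your own. Each camera call takes 0.05 s, during which the arm holds its last target. There are 200 camera calls.

### The job

Post the used copper-coloured coffee capsule into the capsule collector: with one finger push the blue spring flap open and keep it open, and with the other finger push the capsule along the shelf and through the opening so that it drops into the bin; the capsule must not be what pushes the flap open. Only push: do not squeeze the capsule or pick it up. Then withdraw so that the flap swings fully shut, and leave everything else on the worktop where it stands.

Things in the scene. Friction and masses are not known exactly. Their poses are not given: they have to be found in the camera images.
- collector: the capsule collector, a fixed white box 280 long (x) x 126 mm wide (y): shelf, flap, then bin. Origin at worktop level under the closed flap, midway across the width. Its x axis is level and points from the shelf through the flap (at x = 0) into the bin: the pushing direction, roughly to the robot's left; z up. Nothing covers it: fingers pointing down can travel from over the shelf into the bin
- shelf_edge (a point): middle of the shelf's end, where the shelf stops in a drop into the bin, 4 mm past the flap (collector x = +4, y = 0). The shelf is a flat grey top 70 mm above the worktop, from collector x = -130 to +4 mm, with aluminium rails 10 mm high along both sides, 116 mm apart
- bin_floor (a point): middle of the bin's floor, 6 mm above the worktop (collector x = 75, y = 0). The bin is open on top, inside from collector x = +4 to +145 mm and y = -58 to +58 mm; its white side and back walls reach 116 mm above the worktop, and the side walls start at x = -8 mm
- flap (a joint): opening angle of the flap in rad: 0 shut (across the opening), at most 1.5 (swung into the bin). The hinge is upright; a spring closes the flap by itself within about 1 s: 0.016 N m when shut, growing by 0.04 N m per rad (about 1 N at a finger)
- flap_hinge (a point): on the flap's upright hinge, 74 mm above the worktop, at collector x = 0, y = -54 mm. From here the shut flap reaches along the collector's +y; opening, its free edge (109 mm from the hinge) swings towards the collector's +x
- flap_edge (a point): on the flap's free edge, at mid height (94 mm above the worktop); y axis along the flap away from the hinge. The flap is a blue plastic panel 109 long x 4 thick x 38 mm high, from 75 to 113 mm above the worktop, with a black rubber edge
- used_capsule: the used capsule, copper-coloured, 37 mm across its rim x 30 mm high, 10 to 20 g, standing rim down on the collector's shelf in front of the flap, tapering upward (31 mm across just over the 3 mm thick rim, 23 mm near the top). Its centre starts 66 to 88 mm before the closed flap and within 14 mm of the middle of the shelf. Origin at the centre of its underside
- green_capsule: unused coffee capsule, green, same shape and size as the used one, standing on the worktop; leave it alone; origin at the centre of its underside
- yellow_capsule: unused coffee capsule, yellow, same shape and size as the used one, standing on the worktop; leave it alone; origin at the centre of its underside
- red_jar: clear glass jar with red lid, 60 across x 80 mm high; leave it alone; origin at the centre of its underside
- small_cup: small blue and white cup with handle, 62x89x52 mm; leave it alone; origin at the centre of its underside
- blue_flask: blue flask, 75 across x 230 mm high; leave it alone; origin at the centre of its underside

How it is judged:
By the outcome, as a careful person would: the job done as asked, in the order asked, and still so for the second after the job is handed in, with the robot touching nothing.
It also fails if it takes over 35 s, if anything falls off the work surface, if the arm or the gripper's body presses on something with over 40 N, if the wrist force passes 120 N, or if a joint passes its speed limit or range.

## Working session

There is one attempt and no reset: what is moved stays moved. The work goes in short steps, each a Python script; the robot and the scene stay as the last script left them, time stands still between calls to the robot, and variables do not carry over. Pictures are saved under pics/ and viewed, at most 10 in all, crops included, and the job is handed in when it is done.

```bash
ls; mkdir -p pics
python3 - <<'E'
from plant import arm
import cv2,pickle
d={}
for n in ["scene","side","wrist"]:
    r=arm.read_camera(n); d[n]=r
    cv2.imwrite(f"pics/{n}0.png",cv2.resize(r["image"][:,:,::-1],None,fx=1.5,fy=1.5,interpolation=cv2.INTER_CUBIC))
    print(n,r["fov_y"],r["cx"],r["cy"],r["D"],r["xyz"])
pickle.dump(d,open("cams0.pkl","wb"))
print(arm.get_state()["t"])
E
```

```text
pics
scene 47.004799137952375 257.40482123500493 194.92328745250484 [-0.13737762  0.          0.          0.          0.        ] [-0.11480825  1.14278116  1.17687275]
side 44.69205405569909 258.46885696828156 183.7926686474797 [-0.07845814  0.          0.          0.          0.        ] [0.2170093  0.72169287 1.29221836]
wrist 60.77418153930416 254.04485766217414 194.42332183837104 [0.02694843 0.         0.         0.         0.        ] [0.11559213 0.61908853 0.37286809]
0.15
```

View pics/scene0.png

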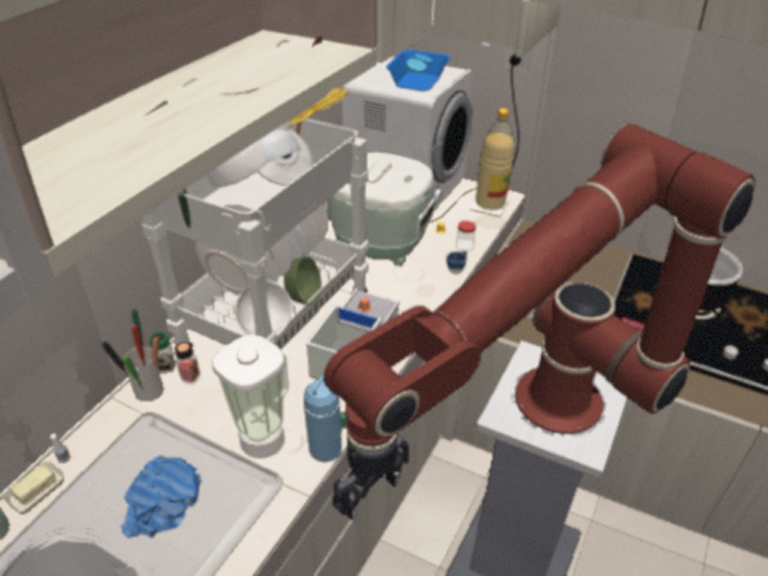

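View pics/side0.png

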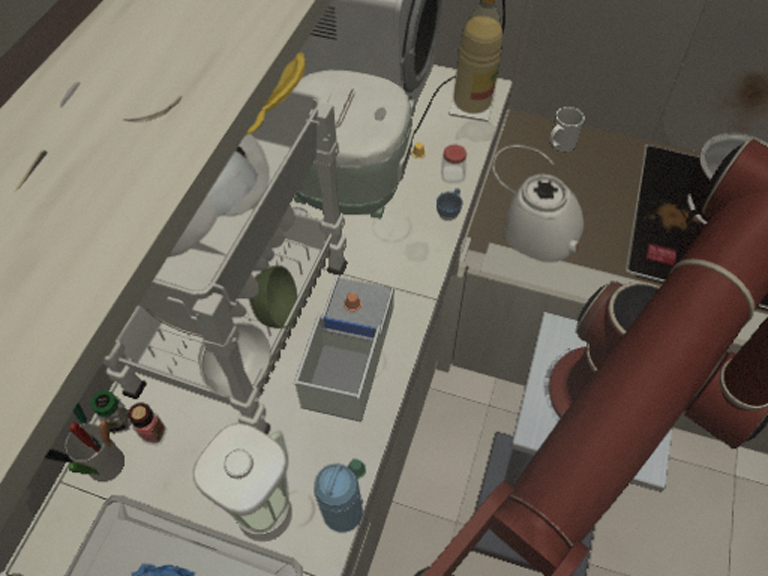

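View pics/wrist0.png

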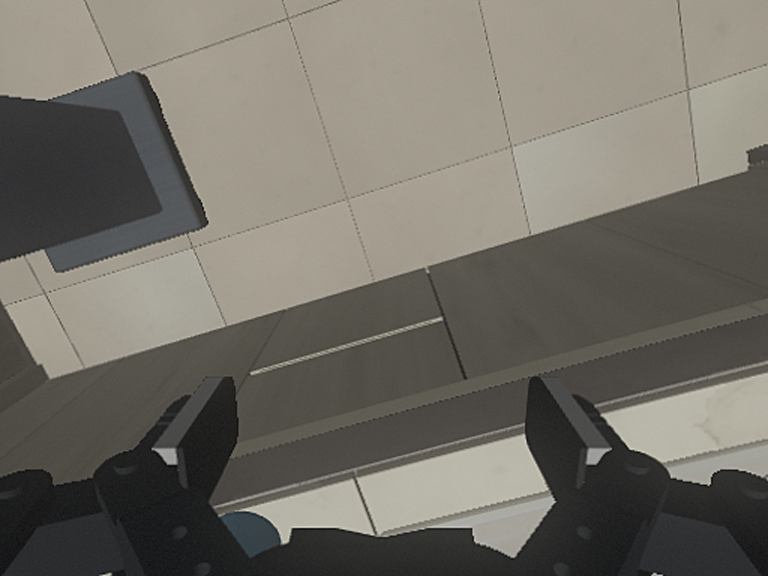

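Run:
```python
import cv2,pickle
d=pickle.load(open("cams0.pkl","rb"))
im=d["side"]["image"][180:282,190:270,::-1]
print(im.shape)
cv2.imwrite("pics/crop1.png",cv2.resize(im[:,:],None,fx=5.8,fy=5.8,interpolation=cv2.INTER_CUBIC))
```

```text
(102, 80, 3)
```

View pics/crop1.png

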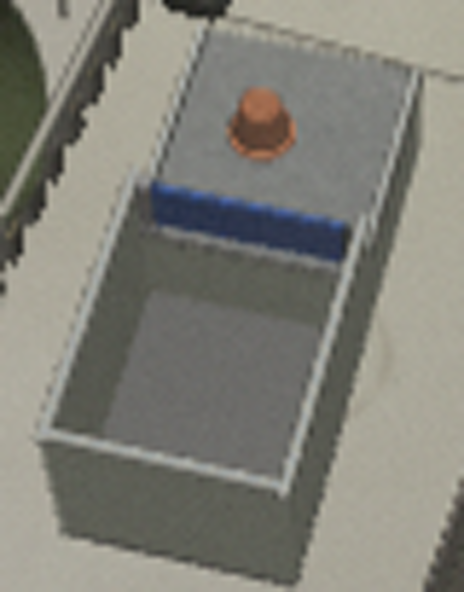

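```bash
cat > geo.py <<'E'
import numpy as np,cv2
from scipy.spatial.transform import Rotation as R
def rot(M):
    M=np.array(M,float)
    return M if M.shape==(3,3) else R.from_euler('xyz',M,degrees=True).as_matrix()
def K(c):
    f=c["image"].shape[0]/2/np.tan(np.radians(c["fov_y"]/2))
    return np.array([[f,0,c["cx"]],[0,f,c["cy"]],[0,0,1.]])
def proj(c,P):
    M=rot(c["rotation"]).T; t=-M@np.array(c["xyz"])
    return cv2.projectPoints(np.array(P,float).reshape(-1,3),cv2.Rodrigues(M)[0],t,K(c),np.array(c["D"],float))[0].reshape(-1,2)
def ray(c,uv,z):
    n=cv2.undistortPoints(np.array(uv,float).reshape(-1,1,2),K(c),np.array(c["D"],float)).reshape(-1,2)
    d=np.c_[n,np.ones(len(n))]@rot(c["rotation"]).T; o=np.array(c["xyz"])
    return o+d*((z-o[2])/d[:,2])[:,None]
def coll(p,P):
    a=p[2];P=np.array(P,float).reshape(-1,3)
    return P@np.array([[np.cos(a),np.sin(a),0],[-np.sin(a),np.cos(a),0],[0,0,1]])+[p[0],p[1],0]
E
python3 - <<'E'
from geo import *
import pickle
from scipy.optimize import least_squares
c=pickle.load(open("cams0.pkl","rb"))["side"]
print(c["rotation"])
L=[((40,435),(150,-63,116)),((284,490),(150,63,116)),((65,535),(150,-63,0)),((298,583),(150,63,0)),((152,184),(0,-54,113)),((350,226),(0,55,113)),((208,18),(-130,-62,80)),((418,70),(-130,62,80)),((135,172),(-8,-61,116))]
uv=(np.array([l[0] for l in L])+.5)/5.8-.5+[190,180]; P=np.array([l[1] for l in L])/1000
f=lambda p:(proj(c,coll(p,P))-uv).ravel()
s=least_squares(f,[.5,.4,1.5],loss='soft_l1');p=s.x
print(p[:2],np.degrees(p[2]));print(f(p).reshape(-1,2).round(2))
q=(np.array([(262.5,133),(263,95)])+.5)/5.8-.5+[190,180]
for u,z in zip(q,(.072,.1)):
    w=ray(c,[u],z)[0]; a=p[2]; d=w[:2]-p[:2]
    print(w, np.cos(a)*d[0]+np.sin(a)*d[1], -np.sin(a)*d[0]+np.cos(a)*d[1])
# others
for n,u,z in(("flask",(337/1.5,478/1.5),.23),("greencap",(357/1.5,467/1.5),.03)):
    print(n,ray(c,[u],z))
np.save("coll.npy",p)
E
```

```text
[-1.44860113e+02  1.36737330e-01 -1.61737805e+02]
[0.51813683 0.06562993] 94.5055588245417
[[-0.49 -0.06]
 [ 1.01  0.32]
 [-0.41  0.11]
 [ 0.01  1.22]
 [-1.13  0.03]
 [ 0.31  0.29]
 [-0.54 -0.18]
 [ 1.16 -1.54]
 [ 0.25 -1.13]]
[ 0.53638134 -0.00250525  0.072     ] -0.06935782908321632 -0.012835723461334422
[ 0.5369467  -0.00844884  0.1       ] -0.07532746547100395 -0.012932432709044369
flask [[0.40820437 0.40120861 0.23      ]]
greencap [[0.41627784 0.30944454 0.03      ]]
```

Run:
```python
from plant import arm
from geo import *
import pickle
s=arm.get_state(); print(s["eef_rot"],s["tool_pos"],s["gripper_width"])
d=pickle.load(open("cams0.pkl","rb"))
T=rot(s["eef_rot"]);w=d["wrist"]
print("cam in tool",T.T@(np.array(w["xyz"])-s["tool_pos"]),"\n",(T.T@rot(w["rotation"])).round(3))
print("rack feet",ray(d["side"],[(340/1.5,268/1.5),(255/1.5,412/1.5)],0)[:,:2])
p=np.load("coll.npy");yaw=np.degrees(p[2])
for y in (yaw,yaw-180,yaw+90,yaw-90):
    o=[180,0,y]; tx=rot(o)[:,0];ty=rot(o)[:,1]
    print(y,tx.round(2),ty.round(2),arm.ik([.53,.03,.3],o),arm.ik([.53,-.02,.085],o))
```

```text
[-1.79909142e+02 -1.15378281e-02  1.62766192e+02] [0.18498328 0.59651331 0.24132248] 0.08522074056412232
cam in tool [ 0.07299062  0.00079446 -0.13153234] 
 [[ 0.    -0.957 -0.289]
 [ 1.     0.     0.   ]
 [ 0.    -0.289  0.957]]
rack feet [[ 0.61474273 -0.12754568]
 [ 0.65229829  0.25728483]]
94.5055588245417 [-0.08  1.   -0.  ] [1.   0.08 0.  ] [ -4.7951992  -11.57142346 100.77690391   0.          90.79451956
  -9.30075803] [-10.2031639   -1.10859537 112.42045432   0.          68.68814105
 -14.70872273]
-85.4944411754583 [ 0.08 -1.   -0.  ] [-1.   -0.08  0.  ] [-4.79519920e+00 -1.15714235e+01  1.00776904e+02 -2.54444375e-14
  9.07945196e+01  1.70699242e+02] [-1.02031639e+01 -1.10859537e+00  1.12420454e+02 -2.54444375e-14
  6.86881410e+01  1.65291277e+02]
184.5055588245417 [-1.   -0.08  0.  ] [-0.08  1.    0.  ] [ -4.7951992  -11.57142346 100.77690391   0.          90.79451956
 -99.30075803] [ -10.2031639    -1.10859537  112.42045432    0.           68.68814105
 -104.70872273]
4.505558824541694 [1.   0.08 0.  ] [ 0.08 -1.    0.  ] [-4.79519920e+00 -1.15714235e+01  1.00776904e+02 -2.54444375e-14
  9.07945196e+01  8.06992420e+01] [-1.02031639e+01 -1.10859537e+00  1.12420454e+02 -2.54444375e-14
  6.86881410e+01  7.52912773e+01]
```

Run:
```python
from plant import arm
from geo import *
import pickle
p=np.load("coll.npy");o=[180,0,np.degrees(p[2])+90-360]
arm.move_linear([.185,.597,.36],rate=.25)
arm.move_ptp([.50,.03,.32],o)
arm.command_gripper(.070)
c=arm.read_camera("wrist");pickle.dump(c,open("w1.pkl","wb"))
cv2.imwrite("pics/w1.png",cv2.resize(c["image"][:,:,::-1],None,fx=1.5625,fy=1.5625,interpolation=cv2.INTER_CUBIC))
s=arm.get_state();print(s["t"],s["tool_pos"],s["eef_rot"],s["gripper_width"],s["ft_force"])
```

```text
3.4417 [0.5000192  0.03023608 0.32001127] [ 1.79997992e+02  1.41042672e-03 -1.75469194e+02] 0.06988240081481212 [ 0.35918618  0.83239468 -0.37310601]
```

View pics/w1.png

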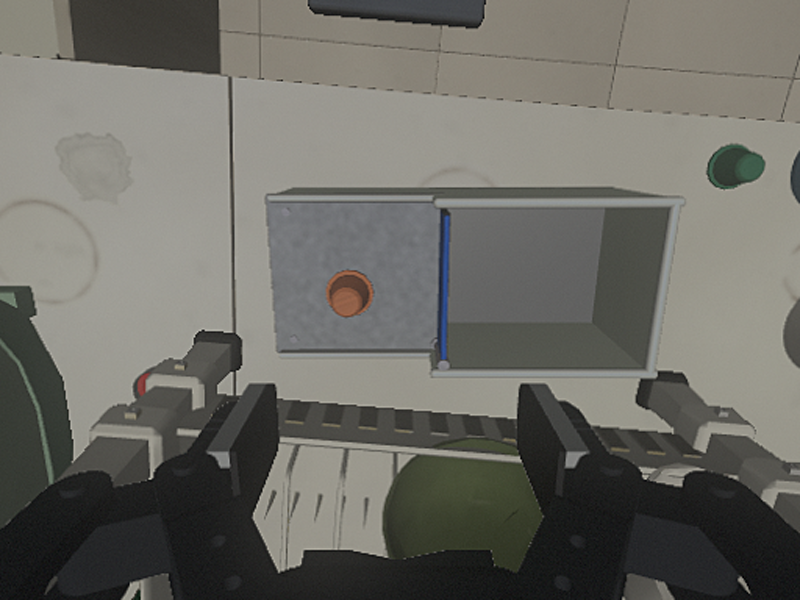

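Run:
```python
from geo import *
import pickle
from scipy.optimize import least_squares
c=pickle.load(open("w1.pkl","rb"))
L=[((267,197),(-130,63,80)),((278,353),(-130,-63,80)),((684,200),(150,63,116)),((656,376),(150,-63,116)),((434,202),(-8,61,116)),((432,375),(-8,-61,116)),((446,212),(0,55,113)),((444,364),(0,-54,113))]
q=lambda x:(np.array(x)+.5)/1.5625-.5
uv=q([l[0] for l in L]); P=np.array([l[1] for l in L])/1000
f=lambda p:(proj(c,coll(p,P))-uv).ravel()
s=least_squares(f,np.load("coll.npy"),loss='soft_l1');p=s.x
print(p[:2],np.degrees(p[2]));print(f(p).reshape(-1,2).round(2))
for u,z in (((350,292),.0715),((347.5,302),.1)):
    w=ray(c,[q(u)],z)[0]; a=p[2]; d=w[:2]-p[:2]
    print(w, np.cos(a)*d[0]+np.sin(a)*d[1], -np.sin(a)*d[0]+np.cos(a)*d[1])
np.save("coll.npy",p)
```

```text
[0.5182268  0.06591158] 94.8962694617763
[[-3.98 -1.07]
 [-2.4   4.08]
 [-0.29 -1.98]
 [-0.27  0.88]
 [ 1.25  0.24]
 [ 0.76  0.34]
 [ 1.08 -0.54]
 [ 0.13  0.48]]
[ 0.53511182 -0.00270068  0.0715    ] -0.06980305031049636 -0.010967206096321791
[ 0.53461572 -0.00201133  0.1       ] -0.06907387583248764 -0.01053174887753077
```

```bash
cat > go.py <<'E'
from plant import arm
from geo import *
p=np.load("coll.npy");o=[180,0,np.degrees(p[2])+90-360]
def pos(x,y,z): return coll(p,[x,y,z])[0]
def rep(*a):
    s=arm.get_state();print(*a,round(s["t"],2),np.round(s["tool_pos"],4),np.round(s["ft_force"],2),round(s["gripper_width"],4))
def snap(name,cam="wrist"):
    c=arm.read_camera(cam);cv2.imwrite(f"pics/{name}.png",cv2.resize(c["image"][:,:,::-1],None,fx=1.5,fy=1.5,interpolation=cv2.INTER_CUBIC))
E
python3 - <<'E'
from go import *
arm.move_linear(pos(-59.5e-3,-11e-3,.20),rate=.15,rot=o)
arm.move_linear(pos(-59.5e-3,-11e-3,.125),rate=.1)
rep()
print(arm.move_linear(pos(-59.5e-3,-11e-3,.082),rate=.04,f_stop=4));rep()
snap("w2")
E
```

```text
5.33 [0.5348 0.0075 0.1258] [-0.51 -0.42  0.11] 0.07
False
6.56 [0.5346 0.0075 0.0824] [-0.21 -1.32 -0.04] 0.0699
```

View pics/w2.png

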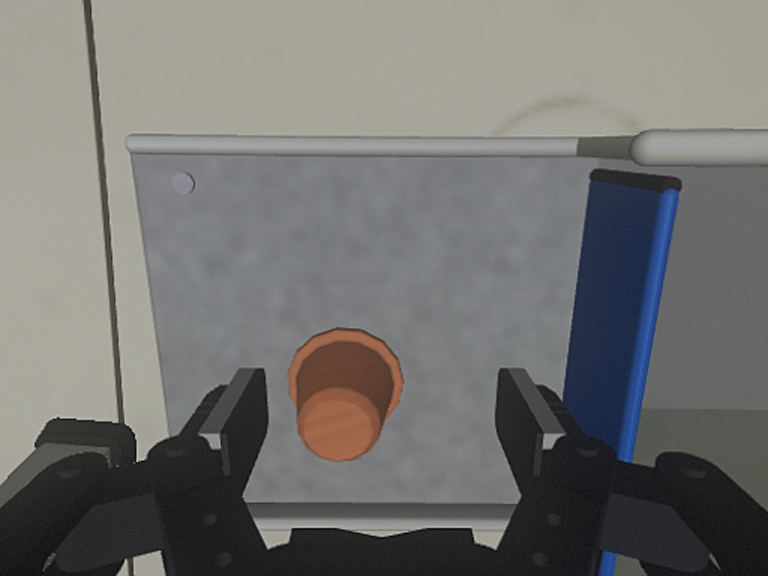

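The capsule (rim centre about (346,383)) stands free between the two fingers. The flap, from (590,175) downward, is shut just ahead of the leading finger. I'll push now.

Run:
```python
from go import *
print(arm.move_linear(pos(-10e-3,-11e-3,.082),rate=.05,f_stop=12));rep()
print(arm.move_linear(pos(37e-3,-11e-3,.082),rate=.05,f_stop=12));rep()
arm.sleep(.3);snap("w3")
```

```text
False
7.75 [0.5297 0.057  0.0818] [-1.64 -0.28  0.21] 0.0703
False
8.84 [0.5259 0.1038 0.0819] [-0.21  0.73  0.28] 0.07
```

View pics/w3.png

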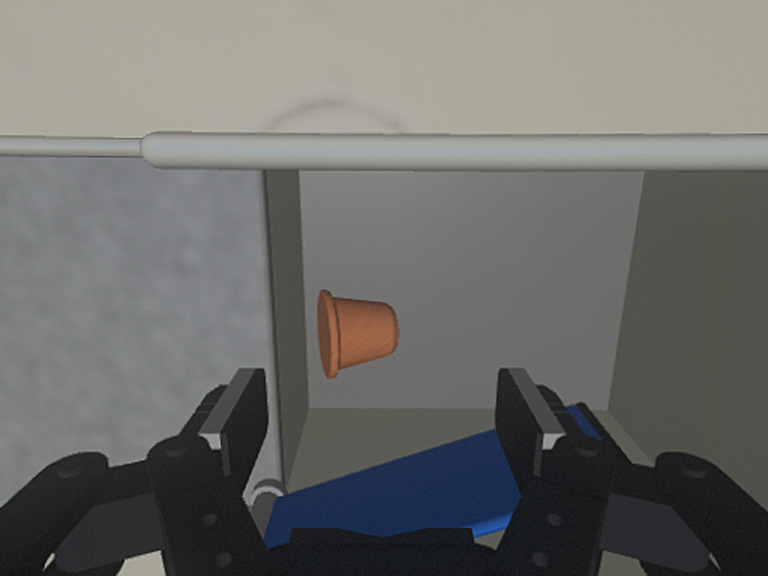

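The capsule lies on the bin floor at about (360,335), and the leading finger is still holding the flap open. Next I'll lift straight up.

Run:
```python
from go import *
arm.move_linear(pos(37e-3,-11e-3,.28),rate=.12);arm.sleep(1.5);rep()
snap("w4")
```

```text
12.49 [0.526  0.1037 0.28  ] [ 0.65 -0.    0.42] 0.0701
```

View pics/w4.png

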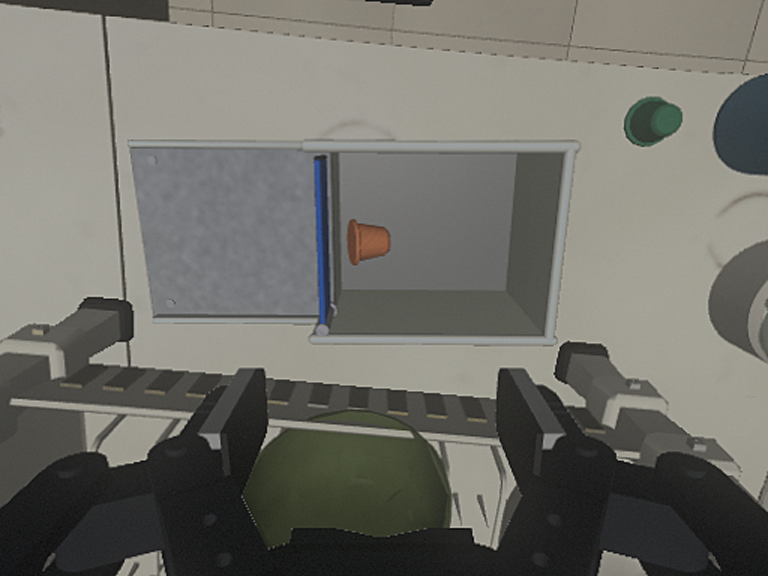

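The flap is shut across the opening, (321,157) to (321,330). The capsule is in the bin at (368,242), and the green capsule is still standing where it was.

```bash
python3 -c "
from plant import arm
print(arm.hand_in())"
```

```text
the job is handed in; nothing more can be done
None
```

The copper capsule was pushed off the shelf into the bin while a finger held the flap open, the flap has swung shut, nothing else was touched, and the job was handed in at about 12.5 s.

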